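Find the rocking shaker's hidden lock hole by feel and seat the transport pin

ROBOT

A 6-joint arm with a two-finger parallel gripper is mounted at the origin on a cart in front of the work surface, level with it; the furniture and walls round the work are solid. World frame = base frame: x ahead of the robot, y to its left, z up, the work surface at z = 0. Lengths are in m, angles in rad, forces in N, time in s.
With the tool pointing down it reaches from about 0.375 to 0.975 m from the base axis. Payload 3.8 kg.
Tool frame: the origin (TCP) lies between the finger pads; the fingertips stand arm.tip_extent ahead of it and the grasp point (between the pads) lies 8 mm behind it (arm.tip_extent is the distance from the TCP to the fingertips, in m); z points along the fingers, y is the direction in which the jaws open and shut (so a half turn about z gives the same grasp; the last joint's range is limited). The gripper opens to 85 mm and grips with 20 to 120 N. Pads are 22 mm wide; open, the fingers measure 114 mm over their backs; the gripper's body (76 mm by 85 mm) begins 54 mm behind the grasp point. The pads swing forward as they close: fully open they stand 13 mm farther back than shut.
Start: joints at [1.235, 0.264, 1.604, -0, 1.274, -0.037], TCP at [0.199, 0.645, 0.242] pointing down, gripper open.
Joint ranges: [-2.63, 2.63], [-0.94, 2.18], [0.31, 2.57], [-1.31, 4.45], [0, 2.66], [-2.55, 2.55]. Speed limits (rad/s): [2.57, 2.57, 3.14, 3.14, 3.14, 3.14].

INTERFACE

Orientations are given as a unit quaternion [x, y, z, w].
In Python, from plant import arm, effector, planner, optics, telemetry gives the robot as it stands. The module is installed in compiled form; this text tells all that it offers. Calls block until the motion is done:
- arm.goto(position, orientation): joint-space move of the TCP to a pose.
- arm.move_linear(position, frame=None, vel=0.15): straight line of the TCP; frame=None keeps the orientation; vel is the mean speed in m/s.
- arm.movej(angles): joint-space move.
- effector.grip(opening, grasp_force=None): finger opening in m; grasp_force is the grip in N (None keeps the last); returns when the fingers have stopped.
- arm.hold(seconds).
- planner.solve_ik(position, orientation): joint angles nearest the present ones, or None.
- optics.grab_frame(name): name is "side" or "top"; returns a dict with "pixels" (420x560x3 uint8, red, green, blue), "z_map" (420x560 float32, m along the optical axis (not along the pixel's ray), 0 where there is no reading), "intrinsics" (3x3 intrinsics, pixels), "position" and "rotation" of the camera in the world. Camera axes: x right, y up, looking along -z (the intrinsics and any distortion apply to the point x, -y, -z); pixel columns grow to the right and rows downward; lengths in m; the calibration is good to about 2 mm. A picture is of the moment at which its call begins.
A pose or a line that the arm cannot do raises arm.PlanningError and nothing moves.
- arm.sign_off(): hands the job in, once; it reports no verdict.
Trained networks look in a picture, given as the dict that the camera call returned (one of the last four; its "shot" number tells which), for a name from the list of things; names that differ only in an ending like _2 or _b are one class to them, and where a whole thing is asked for, a point or a joint stands for the part that bears it (a point fixed in the world has none). Each returns a list of dicts, best first, with "score" (0 to 1); they miss things now and then, are a little off and sometimes report something else, mostly with a low value. They report only what shows in the picture. A call takes as long as a camera call.
- optics.look_for(picture, target): "rect" ([left, top, right, bottom] in pixels, round what is visible of it).
Readings, each from a call of its own:
- telemetry.get_t(): time.
- telemetry.get_joint_positions(): joint angles.
- telemetry.get_joint_vel(): joint speeds.
- telemetry.get_tau(): joint torques, N m.
- telemetry.get_tcp_pos(): TCP position.
- telemetry.get_eef_rot(): TCP orientation.
- telemetry.get_wrist_force(): force on the tool from outside, world axes, zero at the start.
- telemetry.get_ft_torque(): the same for the moment, N m.
- telemetry.get_gripper_width(): finger opening in m.
Only numpy, scipy, OpenCV 4.12 (cv2) and the standard library are available. Lean on these libraries where they do the work, as an engineer would, in place of code of your own. Each camera call takes 0.05 s, during which the arm holds its last target.

TASK

Fit the transport lock of the rocking shaker: take the lock pin by its black handle out of its cradle, put its shaft through the long slot in the shaker's front panel, feel along the rocker plate hidden behind the slot until the tip drops into its hole, then push the pin home until its collar meets the panel, and let go. The plate sits on soft mounts: feel along it lightly and never push the pin against the shaker with more than 20 N; leave the other things on the table alone.

Things in the scene. Friction and masses are not known exactly. Their poses are not given: they have to be found in the camera images.
- pin_handle (a point): Lock pin, 0.1 to 0.16 kg, lying level: black handle 65 long x 18 wide x 24 high mm, steel collar disc 26 across x 5, round steel shaft 10 across with tapered end. Point: on the axis, half-way up the handle; grip here across the 18 mm width. x runs along the pin to the tip, y across the width, z up. Handle from x = -45 to +20 mm, collar +20 to +25, tip +112.
- pin_tip (a point): Tip of the lock pin's shaft, on its axis, 112 mm ahead of the handle point; same axes.
- cradle: Fixed aluminium cradle: base plate 170 x 50 x 6 mm, two forks 34 mm wide, open at the top, carry the pin with its axis 46 mm above the table, at 32 to 42 mm behind and 85 to 95 mm ahead of the handle point. Lift the pin straight up by 20 mm or more. Origin on the table under the handle point, x in the pin's direction, z up. A tall fixed carton stands close behind: come from its robot side.
- shaker: White bench rocking shaker, fixed: 172 deep x 190 wide mm, roof 74 high, aluminium platform on top that starts 35 mm behind the front panel and reaches 100 mm high. Origin on the table below the middle of the front panel's outer face; x points into the shaker, square to the panel, y along the panel, z up. The panel is 6 mm thick and stands at the side facing the robot.
- slot_center (a point): Middle of the level slot in the front panel, on its outer face, 42 mm above the table; axes as the shaker's. The slot is 68 wide (y) x 18 high mm. When the pin's collar (wider than the slot is high) meets the panel, the tip is at x = 87 mm from here, beyond the hidden plate, where there is free room.
- plate_face (a point): Point straight behind the slot's middle (x + 45 mm), in the front face of the hidden flat steel plate, which is wider than the slot. It has one through hole, 14 wide x 20 high mm, at slot height, its middle anywhere from y = -25 to +25 mm of this point, not measured, not visible: to be felt. NOT the hole. The push back vanishes when the tip is in the hole.
- film_roll: Bystander: roll of film standing on end, 54 mm across, 52 mm high; origin under its middle.
- spatula: Bystander: thin steel laboratory spatula lying flat, 198 mm long (along its y), 10 mm wide, 7 mm high; origin under its middle.
- tweezers: Bystander: steel tweezers lying flat, 136 mm long (along its y), 14 mm wide, 9 mm high; origin under its middle.
- spare_cap: Bystander: ribbed screw cap, 32 mm across, 20 mm high; origin under its middle.
- slot_top (a point): Upper edge of the slot at its middle, on the panel's outer face, 51 mm above the table. About the hidden plate's mounts: the plate yields straight back by up to 10 mm (about 1 N to start, 0.35 N more per mm, about 4.5 N at the end, then a hard stop) and springs forward again; sideways its frame drags along only under about 5 N.

How it is judged:
By the outcome, as a careful person would: the job done as asked, in the order asked, and still so for the second after the job is handed in, with the robot touching nothing.
It also fails if it takes over 72 s, if anything falls off the work surface, if the arm or the gripper's body presses on something with over 40 N, if the wrist force passes 120 N, or if a joint passes its speed limit or range.

## Working session

There is one attempt and no reset: what is moved stays moved. The work goes in short steps, each a Python script; the robot and the scene stay as the last script left them, time stands still between calls to the robot, and variables do not carry over. Pictures are saved under pics/ and viewed, and the job is handed in when it is done.

```bash
mkdir -p pics; python3 - <<'E'
from plant import arm, effector, planner, optics, telemetry
import cv2,pickle,numpy as np
D={}
for n in ("side","top"):
    f=optics.grab_frame(n); D[n]=f
    cv2.imwrite(f"pics/{n}0.png",f["pixels"][:,:,::-1])
    print(n,f["intrinsics"],f["position"],f["rotation"],[k for k in f])
    for t in ("pin_handle","cradle","shaker","slot_center","film_roll","spatula","tweezers","spare_cap"):
        try: print(t,[(d["rect"],round(d["score"],2)) for d in optics.look_for(f,t)][:3])
        except Exception as e: print(t,e)
pickle.dump(D,open("d0.pkl","wb"))
print(telemetry.get_t(),arm.tip_extent,telemetry.get_tcp_pos(),telemetry.get_eef_rot(),telemetry.get_gripper_width(),telemetry.get_wrist_force())
E
```

```text
side [[380.59515475   0.         285.85950644]
 [  0.         380.59515475 207.22776653]
 [  0.           0.           1.        ]] [ 0.04082812 -0.65777264  0.41866337] [ 0.51550568 -0.15650682 -0.25263921  0.80369953] ['pixels', 'z_map', 'intrinsics', 'position', 'rotation', 'shot']
pin_handle [([329.6, 264.5, 397.0, 325.6], 0.64)]
cradle [([316.9, 267.6, 407.3, 353.2], 0.86)]
shaker [([264.1, 150.6, 337.4, 216.8], 0.79)]
slot_center [([261.0, 152.9, 338.7, 215.7], 0.82)]
film_roll []
spatula [([214.1, 185.9, 217.8, 195.9], 0.51), ([208.7, 217.4, 249.0, 250.3], 0.42)]
tweezers [([240.7, 246.8, 293.5, 263.5], 0.84), ([328.7, 267.3, 398.2, 325.6], 0.38)]
spare_cap [([215.4, 186.0, 221.9, 194.9], 0.4)]
top [[463.19386896   0.         281.21011735]
 [  0.         463.19386896 206.75377003]
 [  0.           0.           1.        ]] [ 0.32100882 -0.03983118  0.97502111] [ 0.0791875  -0.06775085 -0.64889306  0.7537088 ] ['pixels', 'z_map', 'intrinsics', 'position', 'rotation', 'shot']
pin_handle [([387.8, 271.3, 466.5, 291.6], 0.66)]
cradle [([379.5, 259.9, 465.4, 304.7], 0.82), ([396.2, 271.5, 465.8, 292.9], 0.3)]
shaker [([192.8, 92.7, 289.6, 185.1], 0.72)]
slot_center [([191.4, 91.3, 288.6, 187.1], 0.91)]
film_roll [([147.9, 240.1, 179.8, 266.4], 0.78)]
spatula [([190.8, 268.0, 286.1, 285.3], 0.68)]
tweezers [([304.7, 270.4, 309.7, 303.8], 0.47)]
spare_cap [([135.3, 221.7, 152.6, 236.4], 0.55)]
0.9 0.011 [0.19869889 0.64506025 0.24227684] [ 1.48849451e-01  9.88859869e-01 -2.22024527e-05 -1.30155508e-05] 0.08544720650744583 [ 0.0104629  -0.92211473 -0.20308757]
```

View pics/side0.png

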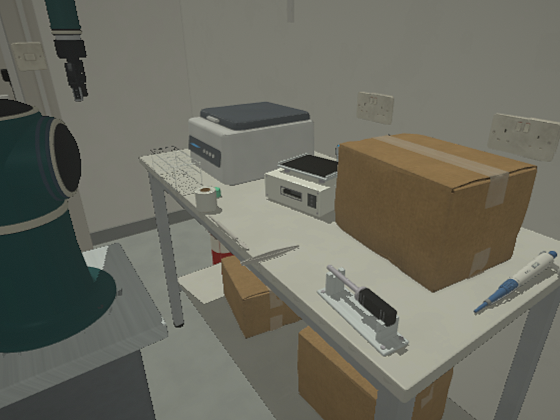

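View pics/top0.png

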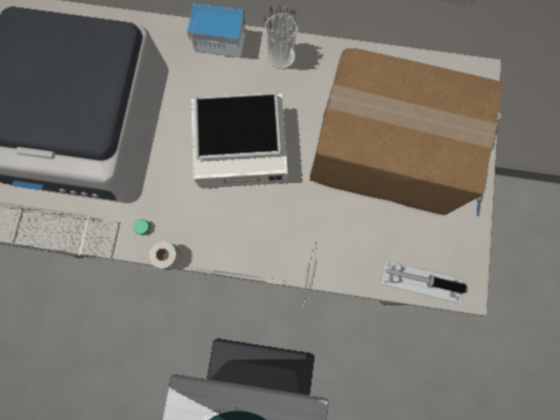

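The side view shows the cradle and pin near the table's front right corner (px ~365,300), pin handle at right, and the shaker at ~(300,185) with its slot in the front panel. In the top view the pin lies at ~(390–465, 270–292) with its tip to the left, and the shaker's panel edge is at row ~180. Next I'll measure these from depth.

```bash
cat > h.py <<'E'
import numpy as np,cv2,pickle
from scipy.spatial.transform import Rotation as R
def cloud(f):
    K=f["intrinsics"];z=f["z_map"].astype(float)
    v,u=np.mgrid[0:z.shape[0],0:z.shape[1]]
    P=np.stack([(u-K[0,2])/K[0,0]*z,-(v-K[1,2])/K[1,1]*z,-z],-1)
    rot=np.asarray(f["rotation"]); rot=R.from_quat(rot) if rot.shape==(4,) else R.from_matrix(rot)
    W=P.reshape(-1,3)@rot.as_matrix().T+f["position"]
    W=W.reshape(P.shape); W[z==0]=np.nan
    return W
def proj(f,p):
    K=f["intrinsics"];c=R.from_quat(f["rotation"]).as_matrix().T@(np.asarray(p)-f["position"])
    return np.array([K[0,2]+K[0,0]*c[0]/-c[2],K[1,2]-K[1,1]*c[1]/-c[2]])
E
python3 - <<'E'
from h import *
D=pickle.load(open("d0.pkl","rb"))
for n,boxes in (("side",{"cradle":(310,260,412,356),"shaker":(258,145,345,222)}),("top",{"cradle":(375,255,472,308),"shaker":(186,86,296,192)})):
    f=D[n];W=cloud(f)
    print(n,"table z", np.nanmedian(W[...,2][ (300,)[0] if n=="side" else 230, 430 if n=="side" else 350]))
    for k,(a,b,c,d) in boxes.items():
        crop=f["pixels"][b:d,a:c,::-1]
        cv2.imwrite(f"pics/{n}_{k}.png",cv2.resize(crop,None,fx=7,fy=6 if False else 7,interpolation=cv2.INTER_CUBIC)[:600,:800])
    if n=="top":
        for v in (277,279,281,283,285,287):
            print(v,[(u,np.round(W[v,u]*1000).astype(int).tolist()) for u in range(384,470,6)])
        for u in (200,240,280):
            print(u,[(v,np.round(W[v,u]*1000).astype(int).tolist()) for v in range(150,190,2)])
E
```

```text
side table z 0.0007787434638387714
top table z -0.0024114280383636943
277 [(384, [409, -241, 6]), (390, [409, -251, 16]), (396, [408, -256, 47]), (402, [414, -278, 7]), (408, [412, -280, 47]), (414, [413, -291, 51]), (420, [415, -303, 50]), (426, [417, -315, 48]), (432, [418, -324, 55]), (438, [420, -336, 57]), (444, [427, -363, 9]), (450, [429, -377, 4]), (456, [431, -390, 3]), (462, [433, -403, 0]), (468, [435, -416, -1])]
279 [(384, [404, -242, 5]), (390, [405, -251, 20]), (396, [404, -256, 49]), (402, [410, -279, 6]), (408, [412, -291, 5]), (414, [410, -292, 47]), (420, [411, -303, 50]), (426, [413, -314, 52]), (432, [414, -324, 59]), (438, [416, -335, 58]), (444, [417, -347, 59]), (450, [424, -376, 9]), (456, [426, -388, 9]), (462, [429, -402, 4]), (468, [431, -415, 2])]
281 [(384, [400, -242, 7]), (390, [401, -252, 19]), (396, [401, -258, 45]), (402, [406, -279, 7]), (408, [408, -291, 8]), (414, [410, -304, 5]), (420, [411, -316, 6]), (426, [409, -316, 48]), (432, [410, -324, 58]), (438, [412, -336, 59]), (444, [414, -348, 57]), (450, [415, -359, 59]), (456, [420, -380, 32]), (
[... 1747 characters left out ...]
585, 85, 74]), (166, [580, 84, 77]), (168, [577, 84, 73]), (170, [572, 83, 74]), (172, [569, 82, 71]), (174, [565, 82, 73]), (176, [562, 82, 67]), (178, [562, 83, 53]), (180, [561, 84, 37]), (182, [561, 86, 20]), (184, [562, 88, 0]), (186, [558, 87, -1]), (188, [553, 86, -2])]
280 [(150, [618, 8, 98]), (152, [616, 8, 93]), (154, [618, 8, 75]), (156, [613, 7, 76]), (158, [608, 6, 78]), (160, [606, 6, 71]), (162, [601, 5, 76]), (164, [596, 5, 78]), (166, [592, 4, 75]), (168, [589, 4, 72]), (170, [585, 3, 74]), (172, [581, 2, 72]), (174, [580, 2, 62]), (176, [578, 2, 51]), (178, [578, 2, 37]), (180, [579, 2, 17]), (182, [579, 2, 0]), (184, [576, 2, -3]), (186, [571, 1, -3]), (188, [566, 0, 0])]
```

```bash
ls pics
```

```text
side0.png
side_cradle.png
side_shaker.png
top0.png
top_cradle.png
top_shaker.png
```

View pics/side_shaker.png

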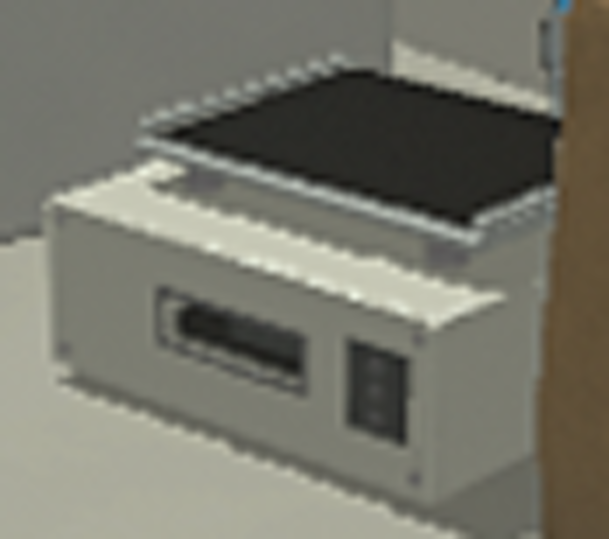

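View pics/side_cradle.png

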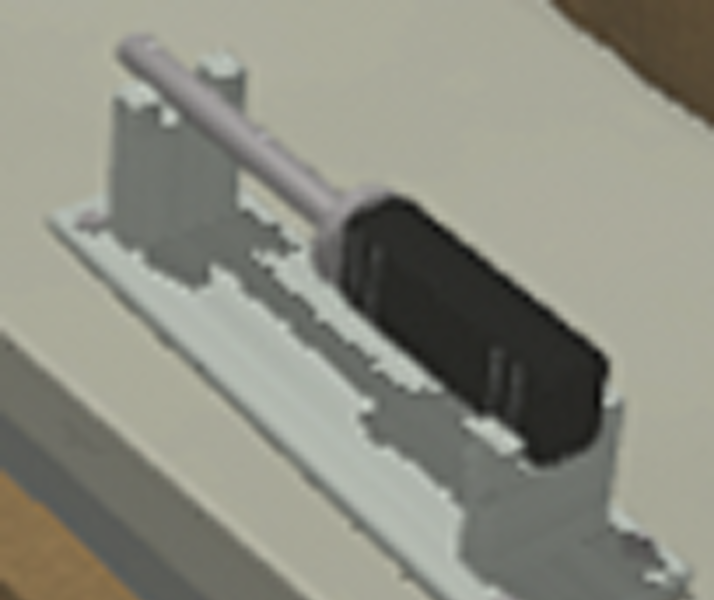

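View pics/top_cradle.png

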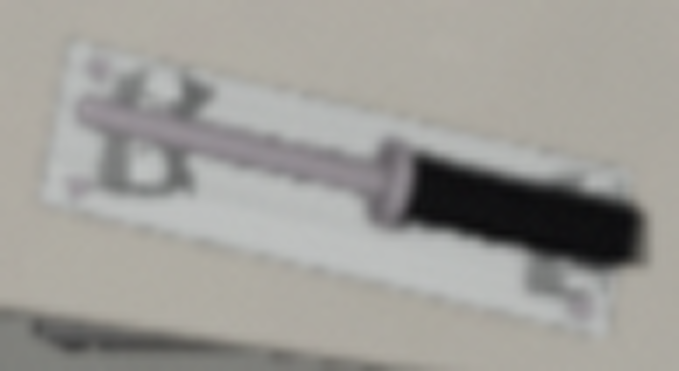

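View pics/top_shaker.png

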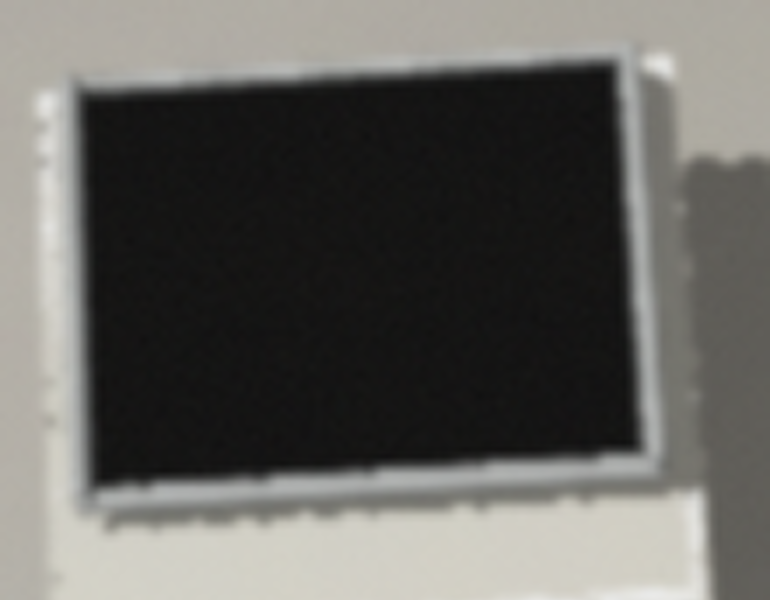

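The crops show the slot's outline at side px ~(280–302, 186–201), the handle's flat black top, the collar disc and the forks. Now I'll fit the poses.

```bash
cat > fit.py <<'E'
from h import *
D=pickle.load(open("d0.pkl","rb"))
np.set_printoptions(precision=4,suppress=True)
for n in ("top","side"):
    f=D[n];W=cloud(f);g=f["pixels"].max(-1)
    # handle
    x,y,z=W[...,0],W[...,1],W[...,2]
    reg=(x>.36)&(x<.46)&(y<-.22)&(y>-.43)
    top=reg&(z>.050)&(z<.066)&(g<60)
    P=W[top]; print(n,"handle top n",len(P),"z med",np.median(P[:,2]))
    c,(w,h),a=cv2.minAreaRect((P[:,:2]*1000).astype(np.float32)); print(" rect",c,w,h,a)
    m=P[:,:2].mean(0); u,s,vt=np.linalg.svd(P[:,:2]-m); print(" axis",vt[0],"mean",m, np.ptp((P[:,:2]-m)@vt[0]), np.ptp((P[:,:2]-m)@vt[1]))
    # panel plane
    reg=(x>.52)&(x<.60)&(y<.20)&(y>-.02)&(z>.008)&(z<.066)
    Q=W[reg]; 
    d=np.array([.977,.212,0]); s=Q@d
    # robust line fit of xy
    from scipy.optimize import least_squares
    r=least_squares(lambda p: Q[:,0]-(p[0]+p[1]*(Q[:,1]-.085)),[.56,-.2],loss="soft_l1",f_scale=.002)
    print(" panel x at y=.085:",r.x[0],"slope",r.x[1],"yaw deg",np.degrees(np.arctan(-r.x[1])),"n",len(Q), "mad",np.median(abs(r.fun)))
    nrm=np.array([1,-r.x[1]]);nrm/=np.linalg.norm(nrm)
    # roof edges along panel
    Rf=W[(z>.06)&(z<.078)&(x>.5)&(x<.62)&(y>-.05)&(y<.22)]
    t=np.array([-nrm[1],nrm[0]]); tt=Rf[:,:2]@t; print(" roof t range",np.percentile(tt,[0.5,99.5]),"mid",np.percentile(tt,[.5,99.5]).mean())
    tp=Q[:,:2]@t; print(" panel t range",np.percentile(tp,[.5,99.5]))
    # cradle base
    B=W[(x>.36)&(x<.46)&(y<-.20)&(y>-.45)&(z>.003)&(z<.02)]
    print(" base",cv2.minAreaRect((B[:,:2]*1000).astype(np.float32)))
    # carton near pin
    C=W[(x>.42)&(x<.6)&(y<-.1)&(y>-.5)&(z>.07)]
    if len(C): print(" carton min x",np.percentile(C[:,0],1), "near y<-.25",C[C[:,1]<-.3][:,0].min() if (C[:,1]<-.3).any() else None,C[:,1].min(), C[:,2].max())
# slot outline rays with panel plane, side
f=D["side"];K=f["intrinsics"];Rm=R.from_quat(f["rotation"]).as_matrix()
E
python3 fit.py
```

```text
top handle top n 273 z med 0.0576796362035743
 rect (407.8025817871094, -358.7321472167969) 63.082977294921875 16.350048065185547 85.810791015625
 axis [-0.076  -0.9971] mean [ 0.4075 -0.3585] 0.0631044283146345 0.016359555253107817
 panel x at y=.085: 0.5611480454986885 slope -0.21543415985369638 yaw deg 12.157654508488603 n 666 mad 0.00044746181163279886
 roof t range [-0.1338  0.0548] mid -0.039498148072826464
 panel t range [-0.1343  0.0538]
 base ((412.539306640625, -325.00006103515625), (94.44698333740234, 248.5348663330078), 0.38248902559280396)
 carton min x 0.5574585684060902 near y<-.25 0.5566130189945006 -0.3579762965235735 0.20546645118503748
side handle top n 447 z med 0.05709285189171559
 rect (404.4693603515625, -360.522705078125) 65.39720153808594 17.890501022338867 85.14124298095703
 axis [-0.0674 -0.9977] mean [ 0.4022 -0.3639] 0.06536224268860075 0.018256187327373028
 panel x at y=.085: 0.5579561885222183 slope -0.21970946478270126 yaw deg 12.39153961069954 n 1212 mad 0.0010723958243191167
 roof t range [-0.138   0.0526] mid -0.04269579179465483
 panel t range [-0.1382  0.0512]
 base ((407.85693359375, -323.4808044433594), (170.01722717285156, 50.435062408447266), 84.92972564697266)
 carton min x 0.5532438333839748 near y<-.25 0.5517406206165587 -0.36526159747479886 0.2028026327271086
```

```bash
cat > slot.py <<'E'
from h import *
D=pickle.load(open("d0.pkl","rb"))
np.set_printoptions(precision=1,suppress=True,linewidth=200)
def rect(f,x0,slope,name):
    n=np.array([1,-slope,0]);n/=np.linalg.norm(n);t=np.array([-n[1],n[0],0]);
    o=np.array([x0,.085,0]); s=o@n; base=n*s   # point at t=0
    # rectified panel image: t from .06 to -.15, z 0..0.08 ; 0.5 mm/px -> 3.5 px/mm
    ts=np.arange(.06,-.145,-.0003);zs=np.arange(.080,-.005,-.0003)
    T,Z=np.meshgrid(ts,zs)
    P=base+T[...,None]*t+Z[...,None]*np.array([0,0,1])
    c=(P-f["position"])@R.from_quat(f["rotation"]).as_matrix();K=f["intrinsics"]
    u=(K[0,2]+K[0,0]*c[...,0]/-c[...,2]).astype(np.float32);v=(K[1,2]-K[1,1]*c[...,1]/-c[...,2]).astype(np.float32)
    im=cv2.remap(f["pixels"],u,v,cv2.INTER_CUBIC)[:,:,::-1].copy()
    for k,tv in enumerate(np.arange(.06,-.145,-.01)):
        j=int(round((.06-tv)/.0003)); 
        if j<im.shape[1]: im[:6 if abs((tv*100)%5)>.1 and abs((tv*100)%5-5)>.1 else 14,j]=(0,0,255)
    for zv in np.arange(0,.081,.01):
        i=int(round((.08-zv)/.0003)); 
        if i<im.shape[0]: im[i,:8]=(0,0,255)
    cv2.imwrite(name,im); return im
rect(D["side"],.55796,-.2197,"pics/rs.png");rect(D["top"],.5611,-.2154,"pics/rt.png")
a=cv2.imread("pics/rs.png");b=cv2.imread("pics/rt.png");cv2.imwrite("pics/r.png",np.vstack([a,b]));print(a.shape)
E
python3 slot.py
```

```text
(284, 684, 3)
```

View pics/r.png

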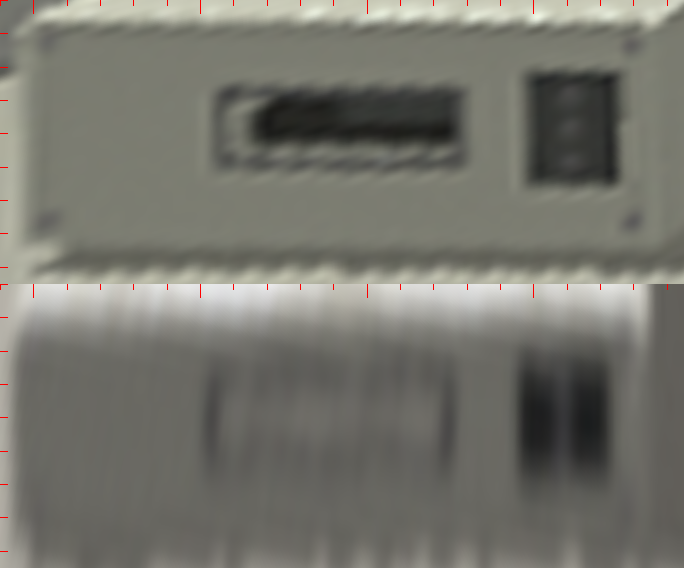

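```bash
cat >> h.py <<'E'
PH=np.array([.4072,-.3471]); PY=np.radians(85.2)
SC=np.array([.5606,.0803]); SY=np.radians(12.27)
def quat(yaw,flip):
    # tool x along pin dir (flip: against it), z down
    x=np.array([np.cos(yaw),np.sin(yaw),0])*(-1 if flip else 1); z=np.array([0,0,-1.]); y=np.cross(z,x)
    return R.from_matrix(np.stack([x,y,z],1)).as_quat()
def grip_xy(tipx,ty,sc=SC,sy=SY):
    # handle pt when tip is at shaker-frame (tipx,ty)
    n=np.array([np.cos(sy),np.sin(sy)]);t=np.array([-n[1],n[0]])
    return sc+n*(tipx-.112)+t*ty
E
python3 - <<'E'
from h import *
from plant import arm, effector, planner, optics, telemetry
np.set_printoptions(precision=3,suppress=True)
for fl in (0,1):
    print("flip",fl)
    q=quat(PY,fl)
    for z in (.038,.15,.30): print(" pin",z,planner.solve_ik([*PH,z],q))
    q=quat(SY,fl)
    for tx,ty,z in ((-.03,-.027,.15),(-.03,-.027,.034),(.045,-.03,.034),(.045,.03,.034),(.087,0,.034)):
        print(" ins",tx,ty,grip_xy(tx,ty),planner.solve_ik([*grip_xy(tx,ty),z],q))
print(telemetry.get_t(), quat(PY,0))
E
```

```text
flip 0
 pin 0.038 [-0.752  0.22   2.076 -0.     0.845 -0.669]
 pin 0.15 [-0.752  0.078  1.999 -0.     1.065 -0.669]
 pin 0.3 [-0.752 -0.034  1.828 -0.     1.347 -0.669]
 ins -0.03 -0.027 [0.428 0.024] [-0.003 -0.135  2.205 -0.     1.071  1.354]
 ins -0.03 -0.027 [0.428 0.024] [-0.003  0.038  2.296 -0.     0.807  1.354]
 ins 0.045 -0.03 [0.502 0.037] [ 0.024  0.172  2.145 -0.     0.824  1.38 ]
 ins 0.045 0.03 [0.489 0.095] [ 0.143  0.164  2.156 -0.     0.822  1.499]
 ins 0.087 0 [0.536 0.075] [ 0.093  0.237  2.065 -0.     0.84   1.45 ]
flip 1
 pin 0.038 [-0.752  0.22   2.076 -0.     0.845  2.473]
 pin 0.15 [-0.752  0.078  1.999 -0.     1.065  2.473]
 pin 0.3 [-0.752 -0.034  1.828 -0.     1.347  2.473]
 ins -0.03 -0.027 [0.428 0.024] [-0.003 -0.135  2.205 -0.     1.071 -1.788]
 ins -0.03 -0.027 [0.428 0.024] [-0.003  0.038  2.296 -0.     0.807 -1.788]
 ins 0.045 -0.03 [0.502 0.037] [ 0.024  0.172  2.145 -0.     0.824 -1.761]
 ins 0.045 0.03 [0.489 0.095] [ 0.143  0.164  2.156 -0.     0.822 -1.642]
 ins 0.087 0 [0.536 0.075] [ 0.093  0.237  2.065 -0.     0.84  -1.692]
0.9 [0.736 0.677 0.    0.   ]
```

```bash
python3 - <<'E'
from h import *
from plant import arm, effector, planner, optics, telemetry
np.set_printoptions(precision=3,suppress=True)
arm.movej([1.235,-.034,1.828,0,1.347,-.669]); print(telemetry.get_t())
arm.movej([-.752,-.034,1.828,0,1.347,-.669]); print(telemetry.get_t())
effector.grip(.045,20)
q=quat(PY,0)
arm.move_linear([*PH,.09],vel=.2); print(telemetry.get_t(),telemetry.get_tcp_pos(),telemetry.get_gripper_width())
for n in ("side","top"):
    f=optics.grab_frame(n); cv2.imwrite(f"pics/{n}1.png",f["pixels"][:,:,::-1])
    p=proj(f,[*PH,.06]).astype(int); c=f["pixels"][max(0,p[1]-75):p[1]+75,max(0,p[0]-100):p[0]+100,::-1]
    cv2.imwrite(f"pics/{n}1c.png",cv2.resize(c,None,fx=2,fy=2,interpolation=cv2.INTER_CUBIC))
a=cv2.imread("pics/side1c.png");b=cv2.imread("pics/top1c.png");h=min(len(a),len(b));cv2.imwrite("pics/g1.png",np.hstack([a[:h],b[:h]]))
E
```

```text
1.5583
4.7
6.375 [ 0.408 -0.348  0.091] 0.045066404850151856
```

View pics/g1.png

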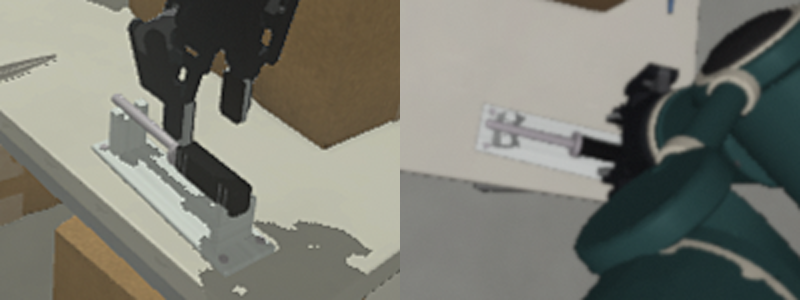

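The side view shows the open fingers straddling the handle near its front part, at ~(170–250, 90–130) in the left half. I'll descend and grip.

```bash
python3 - <<'E'
from h import *
from plant import arm, effector, planner, optics, telemetry
np.set_printoptions(precision=4,suppress=True)
arm.move_linear([*PH,.038],vel=.08); print(telemetry.get_t(),telemetry.get_tcp_pos(),telemetry.get_wrist_force())
effector.grip(.010,20); print(telemetry.get_t(),telemetry.get_gripper_width(),telemetry.get_wrist_force(),telemetry.get_tcp_pos())
E
```

```text
7.275 [ 0.4073 -0.3472  0.0379] [-0.1009 -0.2074 -0.1447]
7.625 0.017888286045690448 [ 0.2579 -0.699   2.1205] [ 0.4077 -0.3476  0.0388]
```

```bash
python3 - <<'E'
from h import *
from plant import arm, effector, planner, optics, telemetry
np.set_printoptions(precision=4,suppress=True)
effector.grip(.010,60); print(telemetry.get_t(),telemetry.get_gripper_width(),telemetry.get_wrist_force(),telemetry.get_tcp_pos())
p=telemetry.get_tcp_pos()
arm.move_linear([*PH,.150],vel=.12); print(telemetry.get_t(),telemetry.get_tcp_pos(),telemetry.get_wrist_force())
q=quat(SY,0)
arm.goto([*grip_xy(-.04,0),.14],q); print(telemetry.get_t(),telemetry.get_tcp_pos(),telemetry.get_wrist_force(),telemetry.get_gripper_width())
D={}
for n in ("side","top"):
    f=optics.grab_frame(n); D[n]=f; cv2.imwrite(f"pics/{n}2.png",f["pixels"][:,:,::-1])
pickle.dump(D,open("d2.pkl","wb"))
E
```

```text
7.8417 0.01690802456671673 [-1.1767 -0.072   5.3978] [ 0.4077 -0.3476  0.0388]
8.925 [ 0.4065 -0.3465  0.1489] [ 0.503   0.7873 -1.0029]
10.7333 [0.4122 0.0477 0.1399] [ 0.5008  0.2824 -0.8198] 0.01719610892073199
```

View pics/side2.png

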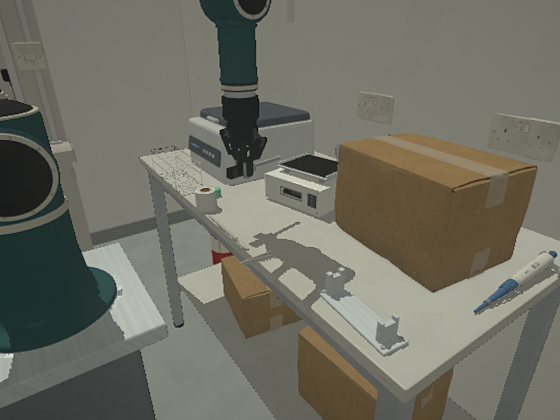

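View pics/top2.png

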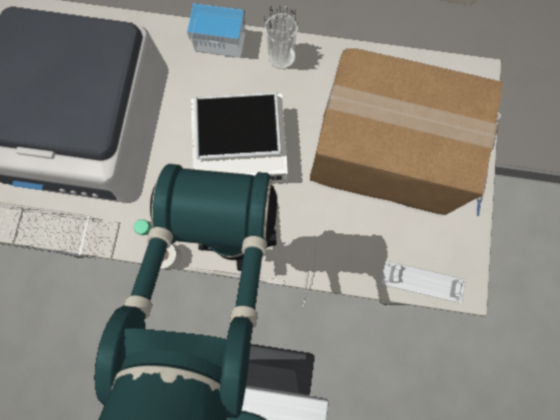

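The pin is out of the cradle and held at side px ~(240,172). The arm hides it in the top view. I'll lower it in front of the slot and check it with the side camera.

```bash
python3 - <<'E'
from h import *
from plant import arm, effector, planner, optics, telemetry
np.set_printoptions(precision=4,suppress=True)
arm.move_linear([*grip_xy(-.025,0),.035],vel=.15); print(telemetry.get_t(),telemetry.get_tcp_pos(),telemetry.get_wrist_force(),telemetry.get_gripper_width(),R.from_quat(telemetry.get_eef_rot()).as_matrix()[:,0])
f=optics.grab_frame("side"); pickle.dump(f,open("d3.pkl","wb"))
print(proj(f,[*SC,.042]),[proj(f,[*(grip_xy(-.025,0)+a*np.array([np.cos(SY),np.sin(SY)])),.042]) for a in (.02,.112)])
c=f["pixels"][140:240,215:355,::-1]
cv2.imwrite("pics/s3.png",cv2.resize(c,None,fx=5.7,fy=5.7,interpolation=cv2.INTER_CUBIC))
E
```

```text
11.6917 [0.4274 0.0511 0.0355] [ 1.1001  0.1649 -0.653 ] 0.017221627987085323 [0.9772 0.2124 0.0009]
[290.7237 192.8659] [array([257.3081, 207.0473]), array([284.0346, 195.7047])]
```

View pics/s3.png

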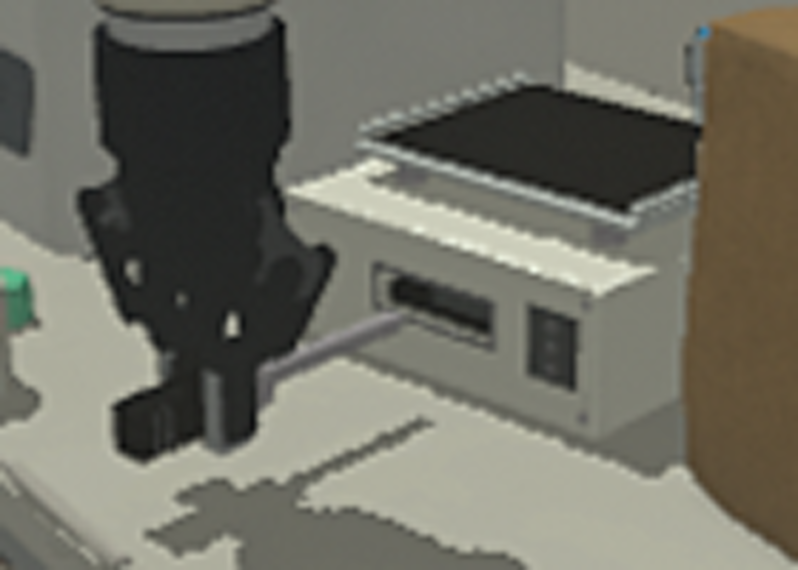

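```bash
python3 - <<'E'
from h import *
np.set_printoptions(precision=4,suppress=True)
f=pickle.load(open("d3.pkl","rb"));W=cloud(f)
n=np.array([np.cos(SY),np.sin(SY)]);t=np.array([-n[1],n[0]])
# in shaker frame using side-estimated slot centre
sc=np.array([.5592,.0797])
S=np.dstack([(W[...,:2]-sc)@n,(W[...,:2]-sc)@t,W[...,2]])*1000
for v in range(192,212):
    print(v,[f"{u}:{S[v,u,0]:.0f},{S[v,u,1]:.0f},{S[v,u,2]:.0f}" for u in range(256,294,2) if 15<S[v,u,2]<70 and S[v,u,0]<-6])
E
```

```text
192 []
193 []
194 []
195 ['282:-32,-1,47', '284:-27,-3,46']
196 ['280:-37,1,45', '282:-36,-4,46', '284:-27,-3,43']
197 ['276:-49,4,46', '278:-45,1,45', '280:-41,-2,45', '282:-37,-6,44', '284:-28,-4,41']
198 ['274:-58,2,46', '276:-56,-3,47', '278:-48,-2,44', '280:-45,-6,45', '282:-35,-4,41']
199 ['272:-65,2,46', '274:-63,-3,47', '276:-56,-3,45', '278:-50,-5,43', '280:-44,-5,41']
200 ['270:-73,0,46', '272:-69,-3,46', '274:-64,-4,45', '276:-57,-5,43', '278:-52,-7,42']
201 ['268:-81,-0,46', '270:-77,-3,46', '272:-72,-5,45', '274:-66,-6,43', '276:-57,-4,39']
202 ['266:-88,-1,47', '268:-84,-4,46', '270:-78,-5,44', '272:-73,-6,43', '274:-65,-5,40']
203 ['264:-95,-1,46', '266:-89,-2,44', '268:-85,-4,44', '270:-80,-6,42', '272:-70,-3,38']
204 ['260:-114,-8,52', '262:-101,-1,46', '264:-97,-4,45', '266:-92,-5,44', '268:-85,-5,41']
205 ['256:-140,-23,63', '258:-135,-24,61', '260:-116,-9,50', '262:-104,-4,45', '264:-98,-5,43', '266:-91,-4,40']
206 ['256:-139,-22,59', '258:-134,-22,58', '260:-117,-11,49', '262:-111,-11,47', '264:-96,-2,39']
207 ['256:-139,-21,57', '258:-135,-23,56', '260:-116,-10,46', '262:-111,-11,44']
208 ['256:-140,-23,55', '258:-132,-20,51', '260:-116,-10,43', '262:-112,-12,42']
209 ['256:-140,-22,53', '258:-135,-23,51', '260:-117,-10,41', '262:-113,-13,40']
210 ['256:-139,-21,49', '258:-133,-21,47', '260:-116,-9,38', '262:-113,-13,37']
211 ['256:-141,-23,48', '258:-134,-23,46', '260:-116,-9,35']
```

Checked against depth in the same side frame: shaft axis at about t ≈ −1 mm, z ≈ 42 mm, collar at x ≈ −117..−112. That matches the plan, with the tip at px (286,195) just short of the slot. I'll insert it at the slot's −y end and feel for the plate.

```bash
cat >> h.py <<'E'
from plant import arm, effector, planner, optics, telemetry
N=np.array([np.cos(SY),np.sin(SY),0]);T=np.array([-N[1],N[0],0])
ZT=.0345
def go(tx,ty,vel=.05,z=ZT): arm.move_linear([*grip_xy(tx,ty),z],vel=vel)
def force(k=4):
    F=[]
    for _ in range(k):
        F.append(telemetry.get_wrist_force()); arm.hold(.02)
    F=np.mean(F,0); return np.array([F@N,F@T,F[2]])
def pos():
    p=np.array(telemetry.get_tcp_pos()); d=p[:2]-SC
    return np.array([d@N[:2]+.112,d@T[:2],p[2]])*1000
E
python3 - <<'E'
from h import *
np.set_printoptions(precision=2,suppress=True)
go(-.012,-.025,.08); print(telemetry.get_t(),pos(),force())
go(.008,-.025,.04); print(telemetry.get_t(),pos(),force())
go(.036,-.025,.05); print(telemetry.get_t(),pos(),force(),force(1),force(1),force(1),telemetry.get_t())
E
```

```text
12.2417 [-11.77 -25.58  34.61] [ 0.22 -0.09 -1.4 ]
12.9583 [  7.97 -24.92  34.39] [ 0.04  0.03 -1.48]
13.7333 [ 35.82 -24.93  34.29] [-0.42 -0.01 -0.92] [-1.08  0.32 -1.15] [-0.06 -0.52 -1.78] [ 0.5  -1.21 -1.24] 13.85
```

```bash
sed -i 's/def force(k=4)/def force(k=10)/; s/arm.hold(.02)/arm.hold(.01)/' h.py; python3 - <<'E'
from h import *
np.set_printoptions(precision=2,suppress=True)
b=force(12); print(b)
x=.036
while x<.056:
    x+=.002; go(x,-.025,.03); F=force()-b; print(round(x*1000,1),telemetry.get_t(),pos(),F)
    if F[0]<-1.6: break
E
```

```text
[-0.25  0.01 -1.29]
38.0 14.2833 [ 38.02 -25.01  34.55] [0.39 0.2  0.12]
40.0 14.6167 [ 40.05 -25.01  34.52] [0.15 0.06 0.07]
42.0 14.95 [ 42.03 -25.01  34.49] [0.19 0.08 0.03]
44.0 15.2833 [ 43.98 -24.97  34.44] [ 0.16 -0.12 -0.04]
46.0 15.6167 [ 45.67 -24.94  34.34] [-1.41  0.06  0.05]
48.0 15.95 [ 47.72 -24.93  34.33] [-2.12  0.06  0.29]
```

```bash
python3 - <<'E'
from h import *
np.set_printoptions(precision=2,suppress=True)
b=np.array([-.1,.05,-1.27])
y=-.025
while y<.027:
    y+=.002; go(.048,y,.03); F=force()-b; print(round(y*1000,1),round(telemetry.get_t(),2),pos(),F)
    if F[0]>-.7 or abs(F[1])>3.5 : break
E
```

```text
-23.0 16.28 [ 48.08 -22.64  34.51] [-1.02  1.48 -0.19]
-21.0 16.62 [ 48.67 -21.17  34.85] [ 0.39 -0.09  0.22]
```

The push back vanished at y ≈ −21, with an edge kick at −23. I'll find the far edge to centre on the hole.

```bash
python3 - <<'E'
from h import *
np.set_printoptions(precision=2,suppress=True)
b=np.array([-.1,.05,-1.27])
y=-.021
while y<.0:
    y+=.0015; go(.048,y,.03); F=force()-b; print(round(y*1000,1),round(telemetry.get_t(),2),pos(),F)
    if F[0]<-.7 or abs(F[1])>1.2 : break
E
```

```text
-19.5 16.95 [ 48.07 -19.5   34.53] [ 0.12 -0.27 -0.01]
-18.0 17.28 [ 47.99 -17.96  34.48] [ 0.15 -0.32 -0.01]
-16.5 17.62 [ 48.13 -16.62  34.57] [ 0.66 -1.13 -0.08]
-15.0 17.95 [ 48.12 -15.38  34.56] [ 0.37 -4.48 -0.55]
```

```bash
python3 - <<'E'
from h import *
np.set_printoptions(precision=2,suppress=True)
b=np.array([-.1,.05,-1.27])
y=-.0194;x=.048
go(x,y,.03);print(pos(),force()-b)
while x<.0805:
    x+=.003; go(x,y,.04); F=force()-b; print(round(x*1000,1),round(y*1000,1),round(telemetry.get_t(),2),pos(),F)
    if F[0]<-2.5 or abs(F[1])>3.5: break
    if abs(F[1])>1: y+=np.sign(F[1])*.0005
E
```

```text
[ 47.79 -19.12  34.4 ] [-0.39 -0.19  0.25]
51.0 -19.4 18.67 [ 51.1  -19.3   34.52] [-0.17  0.12 -0.28]
54.0 -19.4 19.0 [ 54.04 -19.4   34.49] [-0.15 -0.36 -0.05]
57.0 -19.4 19.33 [ 57.04 -19.41  34.48] [ 0.27  0.05 -0.04]
60.0 -19.4 19.67 [ 60.1  -19.42  34.52] [-0.02  0.01 -0.29]
63.0 -19.4 20.0 [ 63.05 -19.38  34.49] [-0.15 -0.08 -0.13]
66.0 -19.4 20.33 [ 66.05 -19.39  34.5 ] [ 0.17  0.05 -0.13]
69.0 -19.4 20.67 [ 69.05 -19.4   34.5 ] [ 0.05 -0.24 -0.08]
72.0 -19.4 21.0 [ 72.06 -19.4   34.51] [-0.08  0.06  0.37]
75.0 -19.4 21.33 [ 75.04 -19.39  34.5 ] [-0.13 -0.   -0.46]
78.0 -19.4 21.67 [ 78.03 -19.4   34.47] [-0.17 -0.32  0.07]
81.0 -19.4 22.0 [ 81.06 -19.4   34.51] [0.08 0.22 0.04]
```

```bash
python3 - <<'E'
from h import *
np.set_printoptions(precision=2,suppress=True)
b=np.array([-.1,.05,-1.27])
y=-.0194;x=.084;z=ZT
go(x,y,.03)
for k in range(7):
    z-=.001; go(x,y,.03,z); F=force()-b; print("z",round(z*1000,1),round(telemetry.get_t(),2),pos(),F)
    if F[2]>1.5: break
while x<.092:
    x+=.001; go(x,y,.03,z); F=force()-b; print(round(x*1000,1),round(telemetry.get_t(),2),pos(),F)
    if F[0]<-5: break
E
```

```text
z 33.5 22.58 [ 83.91 -19.4   33.43] [ 0.14 -0.22 -0.04]
z 32.5 22.92 [ 83.94 -19.37  32.45] [ 0.12 -0.31  0.38]
z 31.5 23.25 [ 83.97 -19.37  31.47] [ 0.02 -0.03  0.16]
z 30.5 23.58 [ 84.25 -19.43  30.7 ] [0.01 0.14 1.47]
z 29.5 23.92 [ 84.32 -19.48  30.4 ] [-2.58  0.44  7.4 ]
85.0 24.25 [ 84.4  -19.45  30.36] [-5.04  0.14  9.93]
```

```bash
python3 - <<'E'
from h import *
np.set_printoptions(precision=2,suppress=True)
b=np.array([-.1,.05,-1.27])
y=-.0194;x=.084;z=.0312
go(x,y,.03,z);print(pos(),force()-b)
while x<.092:
    x+=.001; go(x,y,.03,z); F=force()-b; print(round(x*1000,1),round(telemetry.get_t(),2),pos(),F)
    if F[0]<-6: break
f=optics.grab_frame("side"); pickle.dump(f,open("d4.pkl","wb"))
c=f["pixels"][140:240,215:355,::-1]
cv2.imwrite("pics/s4.png",cv2.resize(c,None,fx=5.7,fy=5.7,interpolation=cv2.INTER_CUBIC))
E
```

```text
[ 83.87 -19.37  31.05] [ 0.15 -0.02 -0.21]
85.0 24.92 [ 84.98 -19.4   31.05] [ 0.09 -0.07  0.19]
86.0 25.25 [ 85.99 -19.39  31.19] [ 0.12 -0.08 -0.23]
87.0 25.58 [ 86.05 -19.37  30.94] [-4.15 -0.3   2.32]
88.0 25.92 [ 86.07 -19.33  30.84] [-7.42 -0.47  5.  ]
```

View pics/s4.png

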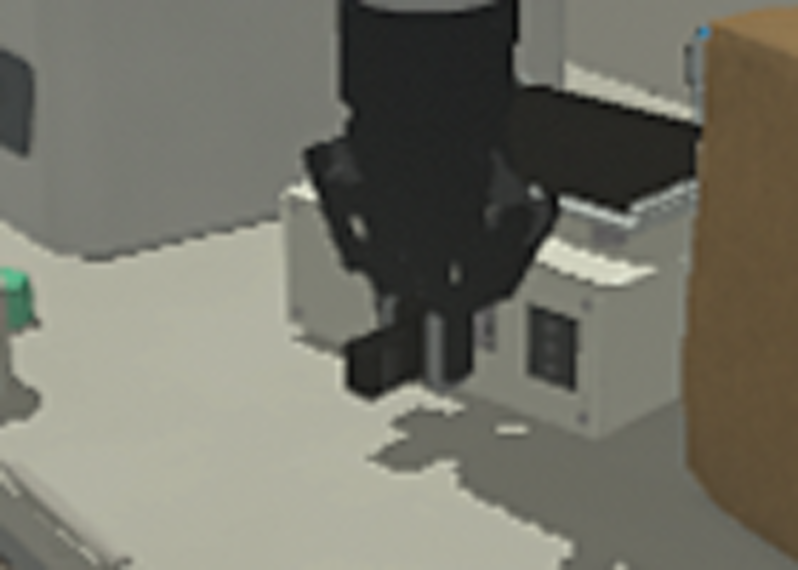

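The collar is against the panel: contact is steep at tip x ≈ 86 mm with 7 N, and the handle and fingers show at crop ~(400,350). I'll ease off the push and release.

```bash
python3 - <<'E'
from h import *
np.set_printoptions(precision=2,suppress=True)
b=np.array([-.1,.05,-1.27])
go(.0864,-.0194,.03,.0310);print(pos(),force()-b)
effector.grip(.030,20); print(telemetry.get_t(),telemetry.get_gripper_width(),force()-b)
effector.grip(.045,20); print(telemetry.get_t(),telemetry.get_gripper_width(),force(),pos())
go(.0864,-.0194,.1,.14); print(telemetry.get_t(),pos(),force())
f=optics.grab_frame("side"); pickle.dump(f,open("d5.pkl","wb"))
c=f["pixels"][140:240,215:355,::-1]
cv2.imwrite("pics/s5.png",cv2.resize(c,None,fx=5.7,fy=5.7,interpolation=cv2.INTER_CUBIC))
E
```

```text
[ 86.01 -19.36  30.84] [-4.11 -0.45  1.78]
26.5833 0.029897933519845685 [ 0.4  -0.15  1.61]
26.9667 0.04544779359195713 [-0.13 -0.01  0.02] [ 86.39 -19.39  30.98]
28.2917 [ 85.69 -19.3  139.06] [ 0.14  0.05 -0.17]
```

View pics/s5.png

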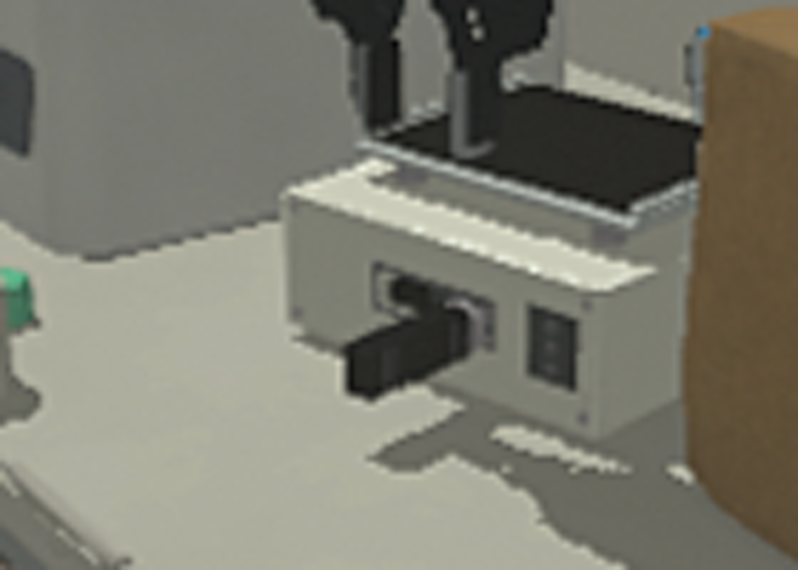

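The pin stays in the slot with its collar on the panel at crop ~(475,320), and the gripper is clear above. I'll retreat and check the position in both views.

```bash
python3 - <<'E'
from h import *
np.set_printoptions(precision=2,suppress=True)
j=list(telemetry.get_joint_positions()); arm.move_linear([.40,.02,.30],vel=.25)
j=list(telemetry.get_joint_positions()); j[0]-=.7; arm.movej(j); arm.hold(.3); print(telemetry.get_t(),telemetry.get_wrist_force())
sc={"side":np.array([.5592,.0797]),"top":np.array([.5620,.0810])}
D={}
for n in ("side","top"):
    f=optics.grab_frame(n);D[n]=f
    cv2.imwrite(f"pics/{n}6.png",f["pixels"][:,:,::-1])
    print(n,[(t,[(np.round(d["rect"]),round(d["score"],2)) for d in optics.look_for(f,t)][:1]) for t in ("pin_handle","film_roll","spatula","tweezers","spare_cap")])
    W=cloud(f);S=np.dstack([(W[...,:2]-sc[n])@N[:2],(W[...,:2]-sc[n])@T[:2],W[...,2]])*1000
    m=(S[...,0]<-4)&(S[...,0]>-100)&(abs(S[...,1]+19)<20)&(S[...,2]>15)&(S[...,2]<75)
    P=S[m];print(n,len(P),P.min(0),P.max(0))
    Hd=S[m&(f["pixels"].max(-1)<70)]; print(" dark",len(Hd),np.percentile(Hd,2,axis=0),np.percentile(Hd,98,axis=0))
    for a in range(-75,0,10):
        s=P[(P[:,0]>a)&(P[:,0]<=a+10)]
        if len(s): print("  x",a,len(s),"top z",np.percentile(s[:,2],95),"y",np.percentile(s[:,1],[5,95]))
pickle.dump(D,open("d6.pkl","wb"))
a=D["side"]["pixels"][140:240,215:355,::-1];b=D["top"]["pixels"][80:220,130:326,::-1]
cv2.imwrite("pics/f6.png",np.hstack([cv2.resize(a,(392,280),interpolation=cv2.INTER_CUBIC),cv2.resize(b,(392,280),interpolation=cv2.INTER_CUBIC)]))
E
```

```text
30.8 [ 0.53 -0.64  0.37]
side [('pin_handle', [(array([275., 194., 301., 211.]), 0.73)]), ('film_roll', [(array([192., 186., 218., 214.]), 0.57)]), ('spatula', [(array([220., 226., 247., 250.]), 0.57)]), ('tweezers', [(array([242., 245., 294., 262.]), 0.84)]), ('spare_cap', [(array([262., 152., 340., 218.]), 0.6)])]
side 269 [-72.86 -33.87  24.65] [ -4.03 -10.35  50.51]
 dark 230 [-71.46 -30.19  28.74] [ -8.49 -14.3   49.64]
  x -75 61 top z 49.04501705354703 y [-29.51 -12.95]
  x -65 34 top z 49.07809721344809 y [-29.43 -15.45]
  x -55 35 top z 49.285893943378625 y [-29.43 -16.93]
  x -45 36 top z 49.31581298200693 y [-29.8 -14.5]
  x -35 28 top z 49.45005086307376 y [-29.24 -16.07]
  x -25 31 top z 49.67938558487978 y [-30.22 -15.94]
  x -15 34 top z 49.504992493769706 y [-31.26 -15.56]
  x -5 10 top z 49.18192955804385 y [-33.24 -24.54]
top [('pin_handle', [(array([244., 180., 258., 213.]), 0.55)]), ('film_roll', [(array([150., 241., 182., 266.]), 0.61)]), ('spatula', [(array([192., 267., 284., 285.]), 0.84)]), ('tweezers', [(array([196.,  91., 290., 188.]), 0.28)]), ('spare_cap', [(array([134., 221., 153., 237.]), 0.62)])]
top 306 [-71.08 -32.25  29.68] [-4.15 -9.02 54.7 ]
 dark 264 [-69.84 -29.09  36.42] [ -8.53 -12.58  52.7 ]
  x -75 35 top z 52.09455974339168 y [-28.72 -13.  ]
  x -65 48 top z 51.68657156013968 y [-29.09 -11.47]
  x -55 46 top z 52.49044426265276 y [-28.25 -11.86]
  x -45 36 top z 52.04126013214857 y [-28.72 -12.33]
  x -35 44 top z 51.82171803883771 y [-28.8  -12.73]
  x -25 41 top z 51.15465098137384 y [-29.1  -13.19]
  x -15 46 top z 51.38626493154244 y [-29.33 -11.48]
  x -5 10 top z 49.81713712331713 y [-30.29 -11.75]
```

View pics/f6.png

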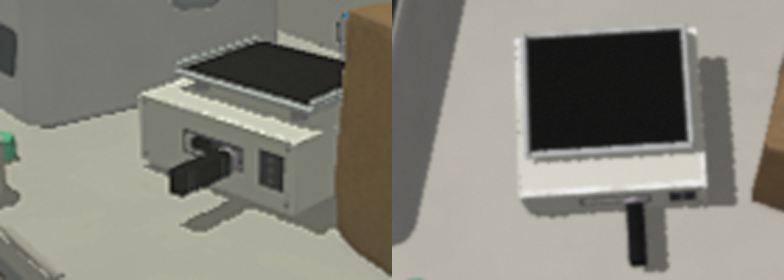

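View pics/top6.png

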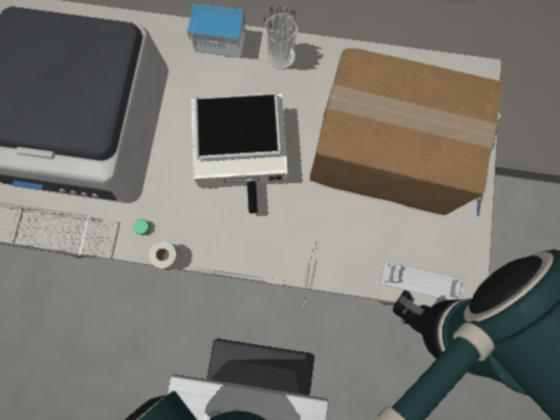

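The pin sits level with its handle's rear end 70–72 mm in front of the panel; fully seated is 70. The film roll, cap, spatula and tweezers are at their original pixels, and the gripper is in free space. Handing in.

```bash
python3 - <<'E'
from plant import arm, telemetry
arm.sign_off(); print(telemetry.get_t())
E
```

```text
the job is handed in; nothing more can be done
the job is handed in; nothing more can be done
```

The transport lock is fitted and the job is handed in; the clock was at about 31 s at my last check, against the 72 s limit.

- **Search:** I took the pin from its cradle, put its shaft through the slot and felt along the plate with about 2 N. The push back vanished at about y = −21 mm. The two hole edges put the middle near y = −19.5 mm.
- **Fit:** The tip went in with no push back until the collar met the panel, at tip x ≈ 86 mm against a nominal 87. I pressed to about 7 N, then eased off and released.
- **Forces:** The largest push on the shaker was about 11 N, when I lowered the shaft onto the slot's lower edge. I backed off straight away. While I was feeling for the far hole edge, the sideways force briefly reached 4.5 N, just under the roughly 5 N at which the plate's frame drags.
- **Last checks:** With the arm clear, both cameras showed the pin level and its handle's rear end 70–72 mm in front of the panel, against 70 when fully seated. The film roll, cap and spatula were in place in the top view. The tweezers were in place in the side view.
- **Disagreements:**
  - The two cameras differ by about 3 mm in world position, so I used their mean.
  - The networks gave two false reports on the shaker: "spare_cap" in the side view and a weak "tweezers" in the top view. The pictures ruled both out.

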